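Lock the strip plate and poise the wash manifold over it

ROBOT

A 6-joint arm with a two-finger parallel gripper is mounted at the origin on a cart in front of the work surface, level with it; the furniture and walls round the work are solid. World frame = base frame: x ahead of the robot, y to its left, z up, the work surface at z = 0. Lengths are in m, angles in rad, forces in N, time in s.
With the tool pointing down it reaches from about 0.325 to 0.875 m from the base axis. Payload 4.4 kg.
Tool frame: the origin (TCP) lies midway between the tips of the shut fingers; the grasp point (between the pads) lies 19 mm behind it; z points along the fingers, y is the line along which they close (so a half turn about z gives the same grasp; the last joint's range is limited). The gripper opens to 85 mm and grips with 20 to 120 N. Pads are 22 mm wide; open, the fingers measure 114 mm over their backs; the gripper's body (76 mm by 85 mm) begins 54 mm behind the grasp point. The pads swing forward as they close: fully open they stand 13 mm farther back than shut.
Start: joints at [1.2, 0.207, 1.542, -0, 1.393, -0.15], TCP at [0.126, 0.561, 0.231] pointing down, gripper open.
Joint ranges: [-2.73, 2.73], [-0.86, 2.22], [0.23, 2.46], [-1.11, 4.25], [0.08, 2.63], [-2.82, 2.82]. Speed limits (rad/s): [2.79, 2.79, 3.14, 3.14, 3.14, 3.14].

INTERFACE

Orientations are given as a unit quaternion [x, y, z, w].
In Python, from cell import * gives the robot as it stands. Calls block until the motion is done:
- move_ptp(position, orientation): joint-space move of the TCP to a pose.
- move_straight(position, frame=None, velocity=0.15, until_force=None): straight line of the TCP; frame=None keeps the orientation; velocity is the mean speed in m/s. With until_force (N) it stops when the force on the tool has changed by that much, and returns True; else False.
- goto_joints(angles): joint-space move.
- gripper_to(opening, strength=None): finger opening in m; strength is the grip in N (None keeps the last); returns when the fingers have stopped.
- sleep(seconds).
- ik(position, orientation): joint angles nearest the present ones, or None.
- get_obs(): the state.
- get_image(name): name is "scene" or "top" or "wrist"; returns a dict with "frame" (400x640x3 uint8, red, green, blue), "range_z" (400x640 float32, m along the optical axis (not along the pixel's ray), 0 where there is no reading), "intrinsics" (3x3 intrinsics, pixels), "rvec" (rotation vector, rad) and "tvec" (3), from world to camera coordinates, as OpenCV has them. Camera axes: x right, y down, z forward; pixel columns grow to the right and rows downward; lengths in m; the calibration is good to about 2 mm. A picture is of the moment at which its call begins.
A pose or a line that the arm cannot do raises IKError and nothing moves.
- sign_off(): hands the job in; it is judged then, once.
Trained networks look in a picture, given as the dict that the camera call returned (one of the last four; its "shot" number tells which), for a name from the list of things; names that differ only in an ending like _2 or _b are one class to them, and where a whole thing is asked for, a point or a joint stands for the part that bears it (a point fixed in the world has none). Each returns a list of dicts, best first, with "score" (0 to 1); they miss things now and then, are a little off and sometimes report something else, mostly with a low value. They report only what shows in the picture. A call takes as long as a camera call. They do not tell look-alikes from the thing itself.
- cut_out(picture, name): "region" (400x640 bool, what is visible of it) and "uv" ([column, row] in pixels, amid what is visible of it).
The state is a dict: "time_s": time; "joint_positions": joint angles; "qvel": joint speeds; "joint_torque": joint torques, N m; "eef_pos": TCP position; "tcp_rot": TCP orientation; "wrist_force": force on the tool from outside, world axes, zero at the start; "wrist_torque": the same for the moment, N m; "grip_width": finger opening in m; "gripper_force": force on a finger pad.
Only numpy, scipy, OpenCV 4.12 (cv2) and the standard library are available. Lean on these libraries where they do the work, as an engineer would, in place of code of your own. Each camera call takes 0.05 s, during which the arm holds its last target. There are 200 camera calls.

TASK

Get the strip plate ready for washing: first turn the turnbutton at the front of the plate nest until it lies squarely across the end of the plate and locks it down, then lift the eight-nozzle wash manifold off its drip stand by its balance point, which lies close to the heavy valve and not at its middle, so that it does not droop. Finish while still holding the manifold in the air, level and steady, with its eight nozzles lined up over the eight wells of the strip that borders the empty part of the plate, about 25 mm above them (either way round), so that a colleague can push the hose on. Never let the manifold touch the plate, and leave the other things on the bench where they are.

Things in the scene. Friction and masses are not known exactly. Their poses are not given: they have to be found in the camera images.
- turnbutton (a joint): Turnbutton (flat steel latch arm, 14 mm wide, 4 mm thick, reaching 41 mm from its pivot) on the front of the plate nest. Radians: 0 = open, the arm points along the nest's +y, clear of the plate; 1.57 = locked, the arm points along the nest's +x, over the front edge of the plate; a stop ends its travel at 1.60. It turns clockwise seen from above to lock, swings level, and stays where it is left (stiff hinge, about 1 N at the thumb post).
- turnbutton_post (a point): Thumb post of the turnbutton: an upright knurled round pin, 10 mm in diameter and 22 mm tall, standing on top of the latch arm 24 mm from the pivot. This point is on its axis, 11 mm above the arm's upper face and 11 mm below the pin's top (48 mm above the bench). It can be pinched from above and led round in an arc, or pushed from the side.
- turnbutton_pivot (a point): Pivot axis of the turnbutton (vertical), at the height of the middle of the latch arm, 35 mm above the bench; a screw head stands 5 mm above this point. Axes as the plate nest's.
- plate_nest: Plate nest, fixed: an aluminium base plate 184 x 112 mm (x by y), its upper face 12 mm above the bench, with low rails round the strip plate and a lip over the plate's back edge. Origin under the middle of the base; x points from the turnbutton end (front) to the lip (back). The plate's middle lies at x = +14 mm, the pivot at x = -70 mm; nothing on the nest stands higher than 59 mm above the bench.
- strip_plate: 96-well strip frame (white, 128 x 86 x 19 mm, loose) lying in the nest, its long side along the nest's x; origin under its middle. Its back five rows (+x) hold clear 8-well strips, its front seven rows are empty holes. Strips run along y, 9 mm apart.
- first_strip (a point): Middle of the upper face of the target strip: the strip that borders the empty part of the frame, 13.5 mm from the plate's middle towards the back. Its eight wells lie 9 mm apart in a row along this point's y axis, centred here, 28 mm above the bench.
- manifold_balance (a point): Balance point (centre of mass) of the wash manifold, in the middle of its square steel bar (12 mm wide, 12 mm high; 62 mm above the bench while the manifold rests level on the stand). Its y axis runs along the bar towards the nozzles, z is up. The bar is bare for 28 mm on the valve side and, up to the stand's fork, for 41 mm on the nozzle side.
- nozzle_tips (a point): Middle of the row of the manifold's eight nozzle tips, 102 mm from the balance point along +y and 32 mm below the bar's middle. The nozzles stand 9 mm apart in a row along the manifold's y and point down. Fixed to the manifold.
- wash_manifold: The wash manifold as a whole (loose, 0.4 to 0.63 kg, 232 mm long); origin and axes as manifold_balance. Along +y, from 62 to 142 mm, its nozzle block (14 mm wide, 16 mm high); along -y, from 28 mm a 22 mm wide nut, from 34 to 66 mm the valve (34 mm wide, 36 mm high, a button on top to 28 mm above the bar's middle), then a hose stub to 86 mm.
- drip_stand: Drip stand, fixed: a shallow white tray 84 x 240 mm (x by y), 12 mm high, with two steel supports in which the manifold rests; lift the manifold straight up by 15 mm or more to clear them. The front support is a fork round the bar (tines up to 67 mm above the bench); the rear one holds the valve from below. Between them nothing stands higher than the tray's rim. Origin under the middle of the tray; y points to the nozzle end.
- dropper_bottle: Bystander: small dropper bottle, 26 mm across, 64 mm tall, standing; origin under it.
- tape_roll: Bystander: roll of tape, 96 mm across, 25 mm high, lying flat; origin under its middle.
- loose_strip: Bystander: loose clear 8-well strip, 77 x 9 x 11 mm, lying near the bench's front edge; origin under its middle.
- forceps: Bystander: steel forceps, 125 x 17 x 9 mm, lying near the bench's front edge; origin under its middle.
- marker: Bystander: marker pen, 144 x 17 x 17 mm, lying at the right near the bench's front edge; origin under its middle.
Not all that is in view belongs to the job. There is more than one size of the strip_plate; the job needs the larger.

How it is judged:
On the way, in this order (a step that is already met when the one before it is completed fails the run):
1. the turnbutton lies across the end of the plate (value of joint turnbutton above 1.45 rad), for 0.2 s.
2. the manifold hangs clear of its stand, level, held within 15 mm of its balance point (height (world z) of manifold_balance above 0.085 m and angle between manifold_balance's own z axis and vertical below 0.06 rad and contact force between the fingers and wash_manifold above 3 N and contact force between wash_manifold and drip_stand below 0.05 N and y of the grasp point in the frame of wash_manifold between -0.015 and 0.015 m), for 0.2 s.
At the end, for the whole second after the job is handed in: Turnbutton at 1.45 rad or more, plate flat in the nest, bystanders moved under 30 mm; manifold held still within 15 mm of its balance point, level to 0.06 rad, touching nothing else, nozzle row within 5 mm (in plan) of the target strip's middle, parallel to 0.08 rad, 12 to 40 mm above it (value of joint turnbutton above 1.45 rad and horizontal distance between nozzle_tips and first_strip below 0.005 m and angle between the y axis of wash_manifold and the y axis of first_strip, either way round below 0.08 rad and z of nozzle_tips in the frame of first_strip between 0.012 and 0.04 m and angle between manifold_balance's own z axis and vertical below 0.06 rad and contact force between the fingers and wash_manifold above 3 N and y of the grasp point in the frame of wash_manifold between -0.015 and 0.015 m and contact force between wash_manifold and plate_nest below 0.05 N and contact force between wash_manifold and strip_plate below 0.05 N and contact force between wash_manifold and drip_stand below 0.05 N and linear speed of wash_manifold below 0.02 m/s and angular speed of wash_manifold below 0.15 rad/s and z of strip_plate in the frame of plate_nest below 0.015 m and angle between strip_plate's own z axis and vertical below 0.03 rad and x of strip_plate in the frame of plate_nest between 0.011 and 0.017 m and distance of each of dropper_bottle, tape_roll, loose_strip, forceps, marker from where it was at the start of the episode below 0.03 m); the arm keeps its last pose, push and grip.
It fails at once if the manifold touches the strip plate (contact force between wash_manifold and strip_plate above 0.5 N).
It fails at once if the manifold leaves the stand before the turnbutton is locked (height (world z) of manifold_balance above 0.085 m and not (value of joint turnbutton above 1.45 rad)).
It fails at once if a bystander is moved by 30 mm or more (distance of any of dropper_bottle, tape_roll, loose_strip, forceps, marker from where it was at the start of the episode above 0.03 m).
It also fails if it takes over 56 s, if anything falls off the work surface, if the arm or the gripper's body presses on something with over 40 N, if the wrist force passes 120 N, or if a joint passes its speed limit or range.

## Working session

There is one attempt and no reset: what is moved stays moved. The work goes in short steps, each a Python script; the robot and the scene stay as the last script left them, time stands still between calls to the robot, and variables do not carry over. Pictures are saved under pics/ and viewed, at most 10 in all, crops included, and the job is handed in when it is done.

```bash
mkdir -p pics
cat > h.py <<'E'
from cell import *
import numpy as np, cv2
from scipy.spatial.transform import Rotation as R
def cam(im):
    return np.asarray(im["intrinsics"],float), R.from_rotvec(np.ravel(im["rvec"])).as_matrix(), np.ravel(im["tvec"])
def cloud(im):
    K,Rm,t=cam(im); z=im["range_z"].astype(float); v,u=np.mgrid[:400,:640]
    P=np.stack([(u-K[0,2])/K[0,0]*z,(v-K[1,2])/K[1,1]*z,z],-1)
    W=(P-t)@Rm; W[z==0]=np.nan; return W
def save(im,n,crop=None,s=1):
    f=im["frame"][:,:,::-1]
    if crop: a,b,c,d=crop; f=f[b:d,a:c]
    cv2.imwrite("pics/"+n,cv2.resize(f,None,fx=s,fy=s,interpolation=cv2.INTER_CUBIC))
def down(a): # tool down, closing line (tool y) at world angle a from x axis
    y=np.array([np.cos(a),np.sin(a),0]); z=np.array([0,0,-1.]); x=np.cross(y,z)
    return R.from_matrix(np.stack([x,y,z],1)).as_quat()
E
python3 - <<'E'
from h import *
print(get_obs())
a=get_image("top");b=get_image("scene")
save(a,"top.png");save(b,"scene.png")
W=cloud(a)
print(cam(a)[0], -cam(a)[1].T@cam(a)[2])
for n in ["strip_plate","plate_nest","turnbutton","turnbutton_post","wash_manifold","drip_stand","dropper_bottle","tape_roll","loose_strip","forceps","marker"]:
    for d in cut_out(a,n):
        m=d["region"]; p=W[m]; p=p[~np.isnan(p[:,0])]
        if len(p)==0: continue
        (c,s,an)=cv2.minAreaRect(p[:,:2].astype(np.float32)*1000)
        print(n,round(d["score"],2),np.round(d["uv"]),m.sum(),np.round(c),np.round(s),round(an),"z",np.round(np.percentile(p[:,2],[5,50,95]),3))
print(get_obs()["time_s"])
E
```

```text
{'time_s': 0.0, 'joint_positions': array([ 1.19952980e+00,  2.07411919e-01,  1.54297081e+00, -2.02732795e-05,
        1.39349289e+00, -1.50488320e-01]), 'qvel': array([ 0.00156065, -0.00167118,  0.00049067,  0.00015766, -0.000262  ,
        0.0003388 ]), 'joint_torque': array([-1.03143881e-03, -3.83022130e+01, -2.91598767e+01, -1.94852796e-04,
        1.05011617e-02,  3.48521689e-05]), 'eef_pos': array([0.12564992, 0.56032299, 0.23012235]), 'tcp_rot': array([ 1.10163183e-01,  9.93912858e-01, -1.10543254e-03, -2.84782644e-04]), 'wrist_force': array([ 0.3479097 , -0.25847481,  0.18919621]), 'wrist_torque': array([-0.03305914, -0.0424313 ,  0.03988604]), 'gripper_force': 0.0, 'grip_width': 0.08542550214482922}
[[369.24014818   0.         323.20813484]
 [  0.         369.24014818 193.3565129 ]
 [  0.           0.           1.        ]] [ 0.30517379 -0.0900284   1.16717601]
strip_plate 0.89 [245. 186.] 961 [559. 192.] [122.  85.] 7 z [0.019 0.027 0.033]
strip_plate 0.74 [299. 190.] 521 [567.   9.] [65. 92.] 31 z [0.003 0.011 0.016]
plate_nest 0.7 [243. 206.] 969 [552. 191.] [195. 113.] 6 z [0.009 0.015 0.04 ]
plate_nest 0.26 [375. 225.] 489 [ 486. -210.] [231.  50.] 87 z [0.007 0.071 0.085]
turnbutton 0.38 [236. 210.] 54 [481. 200.] [41. 13.] 82 z [0.036 0.04  0.061]
turnbutton_post 0.64 [238. 206.] 67 [482. 199.] [44. 17.] 75 z [0.035 0.039 0.061]
wash_manifold 0.96 [376. 222.] 436 [ 484. -209.] [222.  33.] 82 z [0.062 0.071 0.086]
drip_stand 0.87 [361. 226.] 1574 [ 481. -207.] [239.  87.] 86 z [0.001 0.005 0.016]
dropper_bottle 0.38 [299. 152.] 88 [685.  29.] [23. 20.] 51 z [0.01  0.055 0.067]
tape_roll 0.59 [228. 134.] 354 [692. 248.] [94. 92.] 34 z [0.004 0.024 0.029]
marker 0.76 [437. 257.] 217 [ 411. -436.] [129.  20.] 11 z [0.01  0.016 0.02 ]
0.65
```

View pics/top.png

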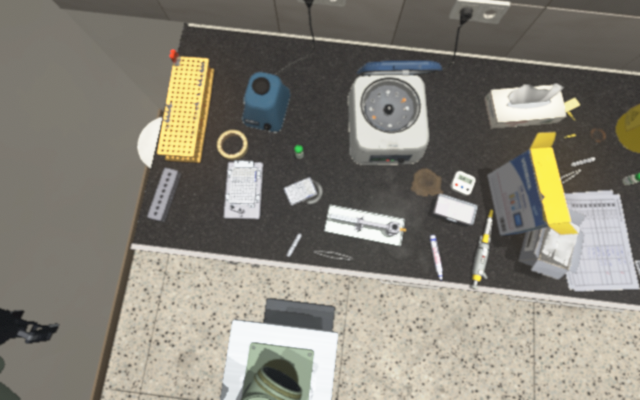

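View pics/scene.png

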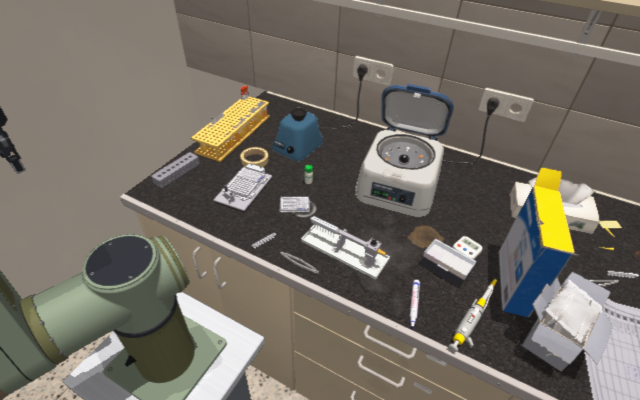

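The top view matches the detections. The nest is at about (243,190) with its turnbutton at the near end (238,208). The manifold is on its stand, with the valve at (393,228) on the -y side. The small look-alike plate is at (300,190). Next is a close look at the nest.

Run:
```python
from h import *
q=down(np.radians(6)); 
for a in (6,186): print(a, ik([0.50,0.19,0.25],down(np.radians(a))))
move_ptp([0.50,0.19,0.25],q)
im=get_image("wrist"); save(im,"w1.png")
W=cloud(im); K,Rm,t=cam(im); print("cam",-Rm.T@t, Rm[2])
np.savez("w1.npz",W=W)
for n in ["strip_plate","plate_nest","turnbutton","turnbutton_post"]:
    for d in cut_out(im,n):
        m=d["region"]; p=W[m]; p=p[~np.isnan(p[:,0])]
        if len(p)==0: continue
        (c,s,an)=cv2.minAreaRect(p[:,:2].astype(np.float32)*1000)
        print(n,round(d["score"],2),np.round(d["uv"]),m.sum(),np.round(c,1),np.round(s),round(an,1),"z",np.round(np.percentile(p[:,2],[5,50,95]),3))
        if n=="turnbutton_post":
            h=p[p[:,2]>0.054]; print("top",len(h),h.mean(0) if len(h) else 0)
print(get_obs()["time_s"],get_obs()["joint_positions"])
```

```text
6 [ 2.01284460e-01  1.06704728e-01  1.61703004e+00 -4.44089210e-16
  1.41785788e+00  9.65647049e-02]
186 None
cam [0.49153825 0.26559814 0.3917086 ] [ 0.03031245 -0.29143249 -0.95611101]
strip_plate 0.72 [350. 289.] 2015 [566.8   7.8] [62. 94.] 30.3 z [0.003 0.009 0.012]
strip_plate 0.59 [366. 177.] 5940 [560.7 191.5] [126.  90.] 4.6 z [0.016 0.025 0.03 ]
plate_nest 0.8 [316. 168.] 5378 [551.6 189.3] [197. 118.] 5.4 z [0.01  0.012 0.037]
turnbutton 0.94 [302. 168.] 419 [480.6 200.4] [49. 16.] 80.1 z [0.035 0.037 0.058]
turnbutton_post 0.68 [308. 164.] 450 [481.3 200.3] [49. 16.] 76.0 z [0.018 0.036 0.058]
top 61 [0.48299491 0.2082257  0.0575348 ]
2.8083 [2.02532280e-01 1.06748325e-01 1.61703814e+00 7.25143449e-05
 1.41785306e+00 9.65533886e-02]
```

View pics/w1.png

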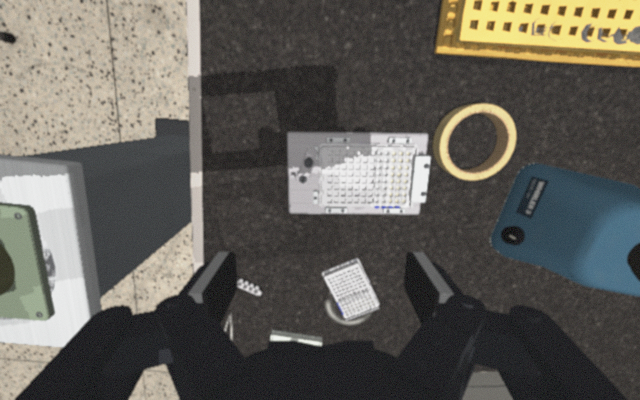

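The wrist view shows the nest at (358,173). The turnbutton post is at (308,163), with the arm pointing in nest +y (open). The measured sizes and heights fit. Next I pinch the post and lead it round.

Run:
```python
from h import *
psi=np.radians(5.0); piv=np.array([0.4828,0.184])
def pose(v,r=0.024): # joint value v
    a=psi+np.pi/2-v
    return piv+r*np.array([np.cos(a),np.sin(a)]), down(psi-v)
p,q=pose(0)
gripper_to(0.035,30)
move_ptp([*p,0.12],q)
print(move_straight([*p,0.044],velocity=0.08,until_force=8), get_obs()["eef_pos"])
gripper_to(0.0,30); o=get_obs(); print(o["grip_width"],o["gripper_force"],o["wrist_force"])
if 0.007<o["grip_width"]<0.013:
    for v in np.linspace(0,1.59,9)[1:]:
        p,q=pose(v); move_straight([*p,0.044],q,velocity=0.06)
        o=get_obs(); print(round(v,2),o["wrist_force"].round(1),o["grip_width"].round(4))
    gripper_to(0.035); move_straight([*p,0.13])
    move_ptp([0.50,0.19,0.25],down(np.radians(6)))
    im=get_image("wrist"); save(im,"w2.png",(260,110,460,230),4)
    W=cloud(im)
    for n in ["turnbutton","turnbutton_post","plate_nest","strip_plate"]:
      for d in cut_out(im,n):
        p=W[d["region"]]; p=p[~np.isnan(p[:,0])]
        (c,s,an)=cv2.minAreaRect(p[:,:2].astype(np.float32)*1000); h=p[p[:,2]>0.054]
        print(n,round(d["score"],2),np.round(d["uv"]),np.round(c,1),np.round(s),round(an,1),h.mean(0) if len(h) else 0)
print(get_obs()["time_s"])
```

```text
False [0.48136223 0.208088   0.04457302]
0.008238388349496594 29.264576733112335 [0.53612323 0.89900601 1.33744885]Traceback (most recent call last):
  File "<stdin>", line 14, in <module>
AttributeError: 'float' object has no attribute 'round'
```

Run:
```python
from h import *
psi=np.radians(5.0); piv=np.array([0.4828,0.184])
def pose(v,r=0.024):
    a=psi+np.pi/2-v
    return piv+r*np.array([np.cos(a),np.sin(a)]), down(psi-v)
for v in np.linspace(0,1.59,9)[2:]:
    p,q=pose(v); move_straight([*p,0.044],q,velocity=0.06)
    o=get_obs(); print(round(v,2),o["wrist_force"].round(1),round(float(o["grip_width"]),4))
gripper_to(0.035); move_straight([*p,0.13])
move_ptp([0.50,0.19,0.25],down(np.radians(6)))
im=get_image("wrist"); save(im,"w2.png",(260,110,460,230),4)
W=cloud(im); np.savez("w2.npz",W=W)
for n in ["turnbutton","turnbutton_post","plate_nest","strip_plate"]:
  for d in cut_out(im,n):
    p=W[d["region"]]; p=p[~np.isnan(p[:,0])]
    (c,s,an)=cv2.minAreaRect(p[:,:2].astype(np.float32)*1000); h=p[p[:,2]>0.054]
    print(n,round(d["score"],2),np.round(d["uv"]),np.round(c,1),np.round(s),round(an,1),h.mean(0) if len(h) else 0)
print(get_obs()["time_s"])
```

```text
0.4 [-1.1 -6.1  6.9] 0.0081
0.6 [-2.7 -8.7  9.3] 0.0085
0.8 [-4.4 -9.5  9.7] 0.0081
0.99 [-5.5 -9.9 12.4] 0.0085
1.19 [-7.3 -6.3 13.3] 0.0081
1.39 [-8.7 -6.5 15. ] 0.0083
1.59 [-8.   1.4 10.7] 0.0086
turnbutton 0.94 [316. 178.] [493.8 185.1] [48. 16.] 2.7 [0.50166156 0.18681799 0.05785535]
turnbutton_post 0.61 [317. 178.] [493.8 185.2] [45. 14.] 6.4 [0.50158632 0.18741782 0.05782119]
plate_nest 0.72 [326. 175.] [552.7 189. ] [194. 117.] 5.7 [0.501553   0.18687337 0.05785463]
strip_plate 0.68 [343. 287.] [563.7   2.1] [ 49. 101.] 29.8 0
strip_plate 0.67 [369. 175.] [560.1 190.8] [125.  88.] 4.6 [0.50399455 0.18237703 0.05821516]
10.95
```

View pics/w2.png

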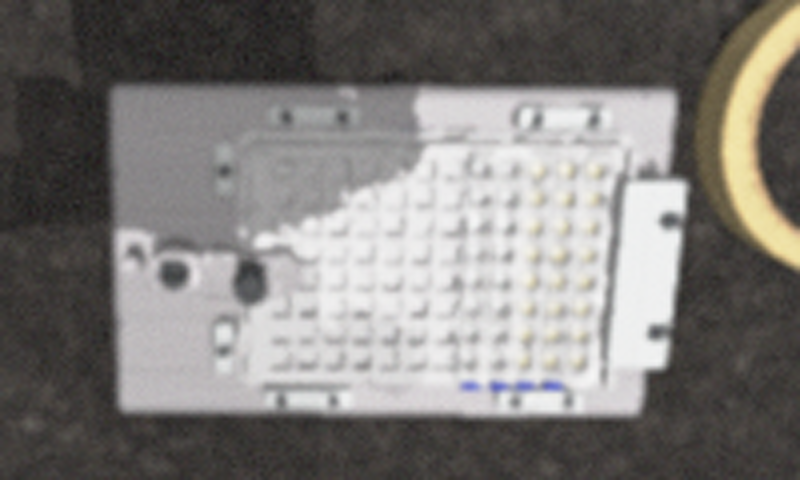

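The crop shows the arm lying from pivot (175,272) to post (250,283), along the nest's x, so it is locked. Next I compute the nest, plate and arm geometry from these pixels.

Run:
```python
from h import *
im=get_image("wrist"); K,Rm,t=cam(im); C=-Rm.T@t
def P(x,y,z):
    u=(x+.5)/4-.5+260; v=(y+.5)/4-.5+110
    d=Rm.T@np.array([(u-K[0,2])/K[0,0],(v-K[1,2])/K[1,1],1]); return C+d*(z-C[2])/d[2]
np.set_printoptions(precision=4,suppress=True)
n=[P(*c,0.012) for c in [(112,87),(675,87),(120,413),(643,415)]]
print("nest",*n,"mean",np.mean(n,0))
ex=(n[1]-n[0]+n[3]-n[2])/2; ey=(n[0]-n[2]+n[1]-n[3])/2
print(np.linalg.norm(ex),np.linalg.norm(ey),np.degrees(np.arctan2(ex[1],ex[0])),np.degrees(np.arctan2(-ey[0],ey[1])))
pl=[P(*c,0.031) for c in [(243,137),(625,140),(250,375),(603,380)]]
print("plate",*pl,"mean",np.mean(pl,0))
pv=P(175,272,0.040); po=P(250,283,0.059); print("piv",pv,"post",po,np.degrees(np.arctan2(*(po-pv)[[1,0]])),np.linalg.norm((po-pv)[:2]))
# target strip column top/bottom wells
a=P(487,170,0.028);b=P(470,360,0.028);print("strip",a,b,(a+b)/2)
# depth bands
W=cloud(im); psi=np.radians(5); c,s=np.cos(psi),np.sin(psi)
X=W[...,0]*c+W[...,1]*s; Y=-W[...,0]*s+W[...,1]*c; Z=W[...,2]
m=(abs(X-.505)<.03)&(abs(Y-.142)<.02)&(Z>.0335)&(Z<.0395)
q=np.c_[W[m][:,0],W[m][:,1]]; 
if len(q)>5:
    cen,sz,an=cv2.minAreaRect(q.astype(np.float32)*1000); e=np.linalg.svd(q-q.mean(0))[2][0]; print("arm",len(q),cen,sz,an,np.degrees(np.arctan2(*e[::-1])))
```

```text
nest [0.4521 0.2379 0.012 ] [0.6319 0.2566 0.012 ] [0.4627 0.1274 0.012 ] [0.6446 0.1457 0.012 ] mean [0.5478 0.1919 0.012 ]
0.1818147905682902 0.11128297059030975 5.8500258362243125 6.010323933297337
plate [0.4954 0.2284 0.031 ] [0.6129 0.2398 0.031 ] [0.5057 0.152  0.031 ] [0.6214 0.1623 0.031 ] mean [0.5589 0.1956 0.031 ]
piv [0.4785 0.1858 0.04  ] post [0.5016 0.1891 0.059 ] 8.058591054772483 0.023311347920667566
strip [0.5727 0.2259 0.028 ] [0.5775 0.1637 0.028 ] [0.5751 0.1948 0.028 ]
arm 322 (494.07373046875, 186.65089416503906) (48.193729400634766, 15.506327629089355) 7.916426181793213 5.969128670719416
```

The pixels, depth and nest geometry agree. Yaw is 5.9°, the button is locked at about 1.55 rad, and the target strip is at (0.575, 0.195). Next is the manifold.

Run:
```python
from h import *
np.set_printoptions(precision=4,suppress=True)
move_ptp([0.48,-0.20,0.25],down(np.radians(-6)))
im=get_image("wrist"); save(im,"w3.png",(200,100,440,280),3.33); W=cloud(im)
K,Rm,t=cam(im); print(repr(K),repr(Rm),repr(-Rm.T@t))
for n in ["wash_manifold","drip_stand","nozzle_tips","manifold_balance"]:
  for d in cut_out(im,n):
    p=W[d["region"]]; p=p[~np.isnan(p[:,0])]
    (c,s,an)=cv2.minAreaRect(p[:,:2].astype(np.float32)*1000)
    print(n,round(d["score"],2),np.round(d["uv"]),len(p),np.round(c,1),np.round(s),round(an,1),np.percentile(p[:,2],[5,50,95]))
    if n=="wash_manifold":
        q=p[p[:,2]>0.05]; m=q[:,:2].mean(0); e=np.linalg.svd(q[:,:2]-m)[2][0]; e*=np.sign(e[1])
        print("axis",np.degrees(np.arctan2(e[1],e[0])))
        np.savez("man.npz",p=p)
        f=np.array([e[1],-e[0]]); a=(q[:,:2]-m)@e; b=(q[:,:2]-m)@f
        for lo in np.arange(a.min(),a.max(),0.01):
            k=(a>=lo)&(a<lo+.01)
            if k.sum()>3: print(round(lo,3),k.sum(),np.percentile(b[k],[5,50,95])*1000,"z",np.percentile(q[k,2],[50,95])*1000)
        print("m",m)
print(get_obs()["time_s"],ik([0.586,0.093,0.15],down(np.radians(5.9))))
```

```text
array([[287.3953,   0.    , 320.3203],
       [  0.    , 287.3953, 201.1623],
       [  0.    ,   0.    ,   1.    ]]) array([[ 0.9946, -0.104 , -0.0003],
       [-0.0993, -0.951 ,  0.293 ],
       [-0.0308, -0.2913, -0.9561]]) array([ 0.4878, -0.1244,  0.3918])
wash_manifold 0.89 [322. 197.] 2606 [ 477.3 -222.3] [260.  33.] 88.0 [0.0648 0.069  0.0832]
axis 85.82756013917547
-0.112 47 [-4.2701 -0.3994  3.5814] z [64.9084 66.7482]
-0.102 15 [-3.8078  1.107   8.836 ] z [77.7714 78.7732]
-0.092 144 [-14.6356  -0.6111  14.6459] z [79.3166 88.7311]
-0.082 210 [-14.1354   0.2691  14.8175] z [82.1916 89.8388]
-0.072 304 [-15.1641  -0.4829  15.1965] z [79.095  86.6602]
-0.062 239 [-12.8469  -0.2307  12.8021] z [68.3599 75.7987]
-0.052 76 [-5.9871 -0.0751  4.9023] z [66.93   68.1939]
-0.042 77 [-5.6233  0.2097  5.1573] z [67.0261 68.3094]
-0.032 81 [-5.2914 -0.4413  5.4154] z [66.9124 68.3931]
-0.022 70 [-5.0397 -0.2334  4.5084] z [67.0102 68.2332]
-0.012 62 [-3.6663 -0.0504  3.5914] z [67.1763 68.1371]
-0.002 69 [-4.3581  0.2593  4.9684] z [67.2196 68.3917]
0.008 81 [-4.0434  0.6117  5.244 ] 
[... 281 characters left out ...]
[69.1077 70.4911]
0.068 127 [-6.1846  0.2204  6.6966] z [69.1407 70.3038]
0.078 110 [-5.898   0.4036  5.8682] z [69.2985 70.7285]
0.088 112 [-5.6938 -0.3413  5.0515] z [69.1866 70.6738]
0.098 127 [-6.1933  0.0382  6.1466] z [69.0227 70.2406]
0.108 115 [-5.248   0.3282  5.636 ] z [68.5663 69.9347]
0.118 4 [-1.369   0.0543  1.4736] z [65.9094 66.253 ]
m [ 0.4804 -0.211 ]
drip_stand 0.79 [326. 159.] 8840 [ 481.2 -206.3] [242.  90.] 85.7 [0.0009 0.0026 0.0478]
nozzle_tips 0.92 [322. 196.] 2755 [ 480.3 -223.7] [266.  36.] 85.8 [0.0643 0.0689 0.0828]
manifold_balance 0.71 [320. 193.] 2725 [ 480.5 -222.4] [260.  34.] 84.5 [0.0646 0.0689 0.0828]
12.7 [ 0.0116  0.3209  1.5744 -0.      1.2463 -0.0914]
```

View pics/w3.png

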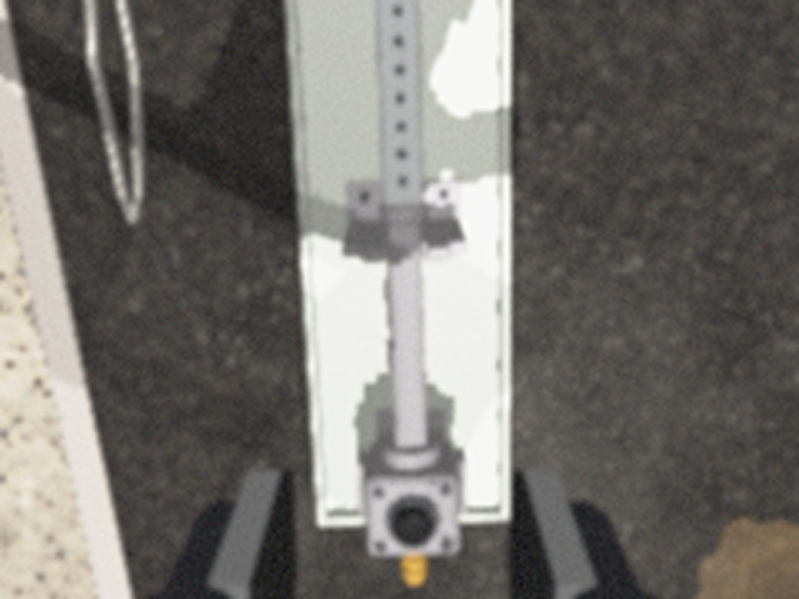

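The crop shows the valve at (413,515), the nut/bar edge at (405,450) and the fork at (403,215). Both estimates put the balance point at about (0.478, -0.2375), with the axis at 85.8°. Next I grasp and lift.

Run:
```python
from h import *
np.set_printoptions(precision=4,suppress=True)
q=down(np.radians(-4.2)); b=[0.4775,-0.2375]
gripper_to(0.05,100)
move_ptp([*b,0.15],q)
print(move_straight([*b,0.043],velocity=0.08,until_force=10),get_obs()["eef_pos"])
w0=get_obs()
gripper_to(0.0,100); o=get_obs(); print(o["grip_width"],o["gripper_force"],o["wrist_force"]-w0["wrist_force"],o["wrist_torque"]-w0["wrist_torque"])
if o["grip_width"]>0.008:
    move_straight([*b,0.065],velocity=0.05); o=get_obs(); print(o["wrist_force"]-w0["wrist_force"],o["wrist_torque"]-w0["wrist_torque"])
    move_straight([*b,0.16],velocity=0.1); sleep(.2)
    o=get_obs(); print(o["grip_width"],o["wrist_force"]-w0["wrist_force"],o["wrist_torque"]-w0["wrist_torque"])
    im=get_image("wrist"); save(im,"w4.png",(200,60,440,300),2.4); W=cloud(im)
    d=cut_out(im,"wash_manifold")
    for d in d[:1]:
        p=W[d["region"]]; p=p[~np.isnan(p[:,0])]; p=p-o["eef_pos"]
        p=p[(p[:,2]>0.005)&(p[:,2]<0.06)&(np.hypot(p[:,0],p[:,1])<.17)]
        e=np.array([np.cos(np.radians(85.8)),np.sin(np.radians(85.8))]); a=p[:,:2]@e; l=p[:,:2]@[e[1],-e[0]]
        print("along",np.percentile(a,[0,1,99,100]))
        for lo in np.arange(-.12,.16,.02):
            k=(a>=lo)&(a<lo+.02)
            if k.sum()>3: print(round(lo,3),k.sum(),"lat",np.percentile(l[k],[5,50,95])*1000,"z",np.percentile(p[k,2],[50,95])*1000)
print(get_obs()["time_s"])
```

```text
False [ 0.478  -0.2378  0.0437]
0.009783617477252675 97.80710577964783 [-0.0616  0.7325  2.8886] [0.0628 0.1743 0.0581]
[ 0.8218  0.9906 -4.8465] [-0.0464  0.066   0.0219]
0.009838512239396946 [ 0.7113 -0.7051 -4.9799] [0.0318 0.0102 0.0301]
along [-0.0357 -0.0317  0.1122  0.1135]
-0.04 900 lat [-7.4702  0.0479  7.2912] z [23.8928 28.1812]
-0.02 750 lat [-4.7871 -0.426   4.3671] z [23.4326 24.2864]
0.0 920 lat [-5.0976 -0.4035  4.6767] z [23.3958 24.3365]
0.02 1127 lat [-5.5934 -0.387   4.9896] z [23.3222 24.3761]
0.04 1402 lat [-5.9655  0.0427  5.647 ] z [23.5172 25.8548]
0.06 1862 lat [-6.528  -0.3416  6.0253] z [25.4131 26.5446]
0.08 2143 lat [-6.3505 -0.3209  6.0069] z [25.5139 26.6363]
0.1 1608 lat [-6.4068 -0.312   5.9642] z [25.4914 26.7022]
17.425
```

View pics/w4.png

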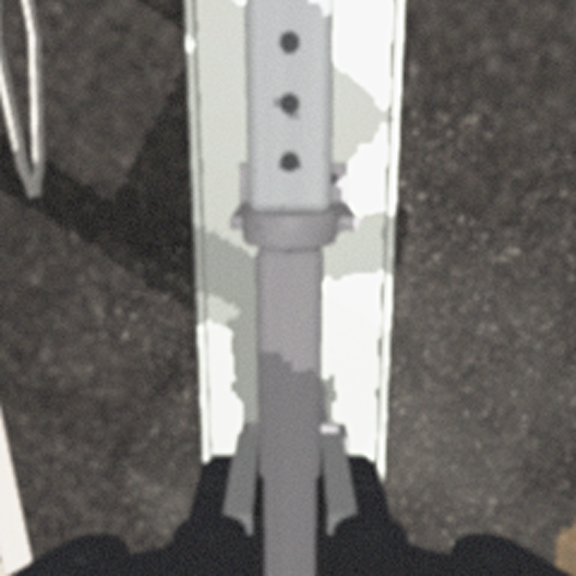

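The manifold is level and held. The crop shows nozzle holes at (290,162), (289,103) and (289,42), and the block edge at y≈210. From these I work out the offset along the bar, then carry the manifold over at height.

Run:
```python
from h import *
np.set_printoptions(precision=4,suppress=True)
o=get_obs(); tcp=o["eef_pos"]; im=get_image("wrist"); K,Rm,t=cam(im); C=-Rm.T@t
e=np.array([np.cos(np.radians(85.8)),np.sin(np.radians(85.8))])
est=[]
for x,y,loc in [(290,162,70.5),(289,103,79.5),(289,42,88.5)]:
    u=(x+.5)/2.4-.5+200; v=(y+.5)/2.4-.5+60
    d=Rm.T@np.array([(u-K[0,2])/K[0,0],(v-K[1,2])/K[1,1],1]); p=C+d*(tcp[2]+0.0265-C[2])/d[2]-tcp
    est.append([p[:2]@e*1000-loc, p[:2]@[e[1],-e[0]]*1000])
print("balance along rel TCP, lat (mm)",est)
s=np.mean([k[0] for k in est])/1000; L=0.102+s
th=np.radians(95.9); S=np.array([0.5752,0.1947])
g=S-L*np.array([np.cos(th),np.sin(th)]); print(L,g)
q=down(np.radians(5.9))
move_straight([0.53,-0.07,0.19],velocity=0.2)
move_straight([*g,0.19],q,velocity=0.2)
move_straight([*g,0.12],velocity=0.1); sleep(.3)
im=get_image("wrist"); save(im,"w5.png",(220,40,460,240),3.3)
K,Rm,t=cam(im); C=-Rm.T@t; np.savez("w5.npz",K=K,Rm=Rm,C=C,tcp=get_obs()["eef_pos"],frame=im["frame"],W=cloud(im),L=L,g=g)
s=get_image("scene"); save(s,"s5.png",(180,120,400,285),3.6)
print(get_obs()["eef_pos"],get_obs()["time_s"])
```

```text
balance along rel TCP, lat (mm) [[np.float64(-0.6082102816656771), np.float64(-0.15504332311275662)], [np.float64(-0.560977576488952), np.float64(-0.3096430420552559)], [np.float64(-0.6475352878373712), np.float64(-0.30233658580075345)]]
0.10139442561800266 [0.5856 0.0938]
[0.5858 0.0939 0.1204] 20.7833
```

View pics/w5.png

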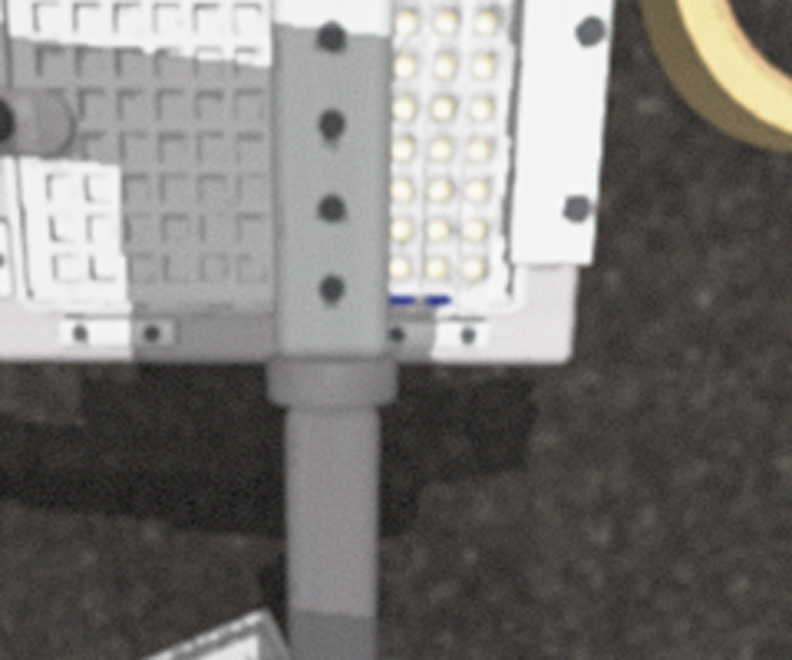

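View pics/s5.png

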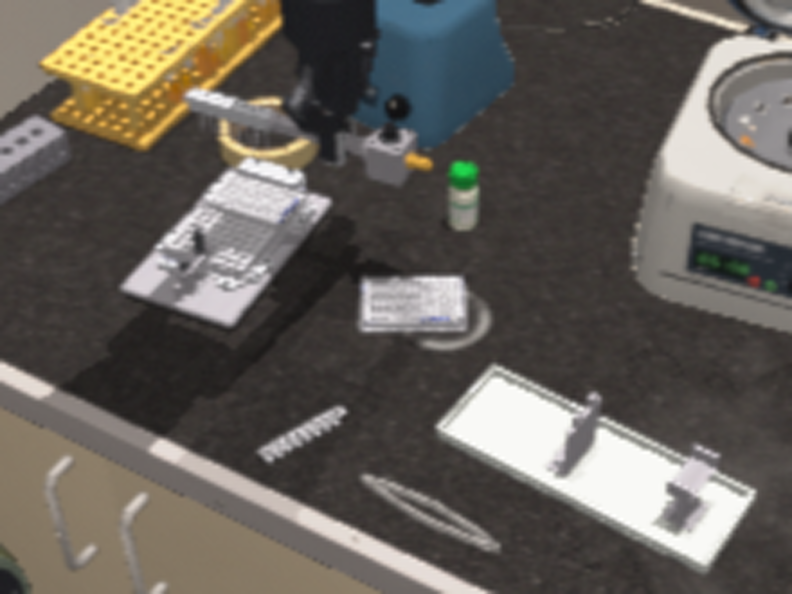

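The wrist view shows the block along x≈332 over the target column, which I extrapolate to x≈325 from the yellow columns (473, 436, 399). Seven well rows show, from y=268 up to y=20. The scene view shows the manifold level and clear of everything. Now I measure the remaining error from this picture.

Run:
```python
from h import *
np.set_printoptions(precision=4,suppress=True)
z=np.load("w5.npz"); K,Rm,C,tcp,L=z["K"],z["Rm"],z["C"],z["tcp"],float(z["L"])
def P(x,y,h):
    u=(x+.5)/3.3-.5+220; v=(y+.5)/3.3-.5+40
    d=Rm.T@np.array([(u-K[0,2])/K[0,0],(v-K[1,2])/K[1,1],1]); return (C+d*(h-C[2])/d[2])[:2]
th=np.radians(95.9); e=np.array([np.cos(th),np.sin(th)]); f=np.array([e[1],-e[0]])
noz=tcp[:2]+L*e
for nm,px,yl,xl in [("yb",(473,268),-31.5,36),("yb1",(436,268),-31.5,27),("yb2",(399,268),-31.5,18),("ft",(485,20),22.5,36),("ft1",(445,20),22.5,27),("ft2",(405,20),22.5,18)]:
    c=P(*px,0.029)-e*yl/1000-f*xl/1000; print(nm,c,"strip-noz along,lat mm",(c-noz)@e*1000,(c-noz)@f*1000)
for y,loc in [(289,70.5),(209,79.5),(124,88.5),(37,97.5)]:
    p=P(332,y,tcp[2]+.0265)-tcp[:2]; print(p@e*1000-loc,p@f*1000)
```

```text
yb [0.573  0.1939] strip-noz along,lat mm -0.5964489135973463 -2.6105836269400955
yb1 [0.5732 0.1939] strip-noz along,lat mm -0.5915888296279844 -2.3865585034169015
yb2 [0.5734 0.1939] strip-noz along,lat mm -0.586729074675987 -2.1619392650630442
ft [0.5735 0.1927] strip-noz along,lat mm -1.8319496338333745 -2.231354069710435
ft1 [0.5737 0.1927] strip-noz along,lat mm -1.8288551804638122 -2.0657304439332047
ft2 [0.5738 0.1927] strip-noz along,lat mm -1.8257609379758588 -1.8995047707166839
-0.5684254741566974 -0.1322807972164979
-0.6349102508142295 -0.1269653926547726
-0.5907538789357005 -0.1215841570678251
-0.7778964754415796 -0.11634054340917477
```

Run:
```python
from h import *
z=np.load("w5.npz"); th=np.radians(95.9); e=np.array([np.cos(th),np.sin(th)]); f=np.array([e[1],-e[0]])
g=z["g"]-0.0011*e-0.0020*f
move_straight([*g,0.12],velocity=0.03)
move_straight([*g,0.067],velocity=0.05); sleep(.4)
im=get_image("wrist"); save(im,"w6.png",(220,40,460,240),3.3)
K,Rm,t=cam(im); o=get_obs(); np.savez("w6.npz",K=K,Rm=Rm,C=-Rm.T@t,tcp=o["eef_pos"])
print(g,o["eef_pos"],o["wrist_force"],o["grip_width"],o["time_s"])
```

```text
[0.58374626 0.09254292] [0.5837738  0.0925687  0.06706233] [-0.17099698  0.91134763 -4.872542  ] 0.00998158107845105 22.6917
```

View pics/w6.png

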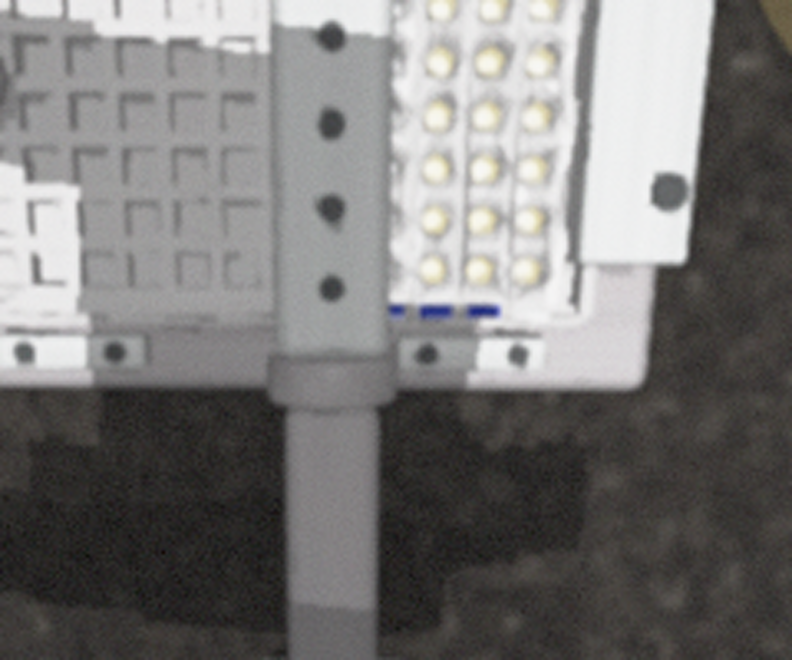

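The wells now show at (527/480/433, 268) and (543/491/440, 8), with the block axis at x≈332.

Run:
```python
from h import *
np.set_printoptions(precision=4,suppress=True)
z=np.load("w6.npz"); K,Rm,C,tcp=z["K"],z["Rm"],z["C"],z["tcp"]; L=0.1014
def P(x,y,h):
    u=(x+.5)/3.3-.5+220; v=(y+.5)/3.3-.5+40
    d=Rm.T@np.array([(u-K[0,2])/K[0,0],(v-K[1,2])/K[1,1],1]); return (C+d*(h-C[2])/d[2])[:2]
th=np.radians(95.9); e=np.array([np.cos(th),np.sin(th)]); f=np.array([e[1],-e[0]]); noz=tcp[:2]+L*e
D=[]
for px,yl,xl in [((527,268),-31.5,36),((480,268),-31.5,27),((433,268),-31.5,18),((538,62),4.5,36),((490,62),4.5,27),((440,62),4.5,18)]:
    c=P(*px,0.029)-e*yl/1000-f*xl/1000-noz; D.append([c@e*1000,c@f*1000])
D=np.array(D); print(D); m=D.mean(0)/1000
g=tcp[:2]+m[0]*e+m[1]*f
if abs(m).max()<0.003:
    move_straight([*g,0.067],velocity=0.02); sleep(.6)
    o=get_obs(); print(o["eef_pos"],o["grip_width"],o["gripper_force"],abs(o["qvel"]).max(),o["time_s"])
```

```text
[[ 0.746  -0.6049]
 [ 0.7511 -0.191 ]
 [ 0.7562  0.2226]
 [-1.0937 -0.7495]
 [-1.0885 -0.0111]
 [-1.083   0.3829]]
[0.5836 0.0924 0.067 ] 0.00980030469601871 98.13629865646362 0.002648593163641928 23.5417
```

Run:
```python
from h import *
z=np.load("w6.npz"); K,Rm,C,tcp=z["K"],z["Rm"],z["C"],z["tcp"]; L=0.1014
th=np.radians(95.9); e=np.array([np.cos(th),np.sin(th)]); f=np.array([e[1],-e[0]])
now=get_obs()["eef_pos"]; noz=now[:2]+L*e-0.00015*f
def P(x,y,h):
    u=(x+.5)/3.3-.5+220; v=(y+.5)/3.3-.5+40
    d=Rm.T@np.array([(u-K[0,2])/K[0,0],(v-K[1,2])/K[1,1],1]); return (C+d*(h-C[2])/d[2])[:2]
for h in (0.029,0.025,0.021,0.018):
    D=[]
    for px,yl,xl in [((527,268),-31.5,36),((480,268),-31.5,27),((433,268),-31.5,18),((538,62),4.5,36),((490,62),4.5,27),((440,62),4.5,18)]:
        c=P(*px,h)-e*yl/1000-f*xl/1000-noz; D.append([c@e*1000,c@f*1000])
    D=np.array(D); print(h,D.mean(0).round(2),D.std(0).round(2))
```

```text
0.029 [-0.02  0.15] [0.92 0.41]
0.025 [0.26 0.75] [0.54 0.26]
0.021 [0.54 1.35] [0.16 0.13]
0.018 [0.75 1.8 ] [0.13 0.1 ]
```

The visible well bottoms fit best at about z = 0.021. I apply that small correction (+0.5, +1.3 mm) and hand the job in.

Run:
```python
from h import *
th=np.radians(95.9); e=np.array([np.cos(th),np.sin(th)]); f=np.array([e[1],-e[0]])
g=get_obs()["eef_pos"][:2]+0.0005*e+0.0013*f
move_straight([*g,0.067],velocity=0.02); sleep(1.0)
o=get_obs(); print(o["eef_pos"],o["gripper_force"],abs(o["qvel"]).max(),o["time_s"])
print(sign_off())
```

```text
[0.58489867 0.09302193 0.06700459] 98.13555479049683 0.0014947638777361974 24.7917
the job is handed in; nothing more can be done
None
```

I handed the job in at about 25 s: the turnbutton is locked across the plate (about 1.55 rad by camera), and the manifold is held level and still at its balance point, nozzles about 25 mm above the target strip and within 1–2 mm of it by my measurements; sign-off gave no verdict.

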